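# Match a spare vice jaw plate to the old one

## Task

First slide the bench caliper's moving jaw shut so that it presses the old vice jaw plate firmly against the fixed jaw, and leave the caliper closed on it. Then swing the cover flap of the grey spares case fully open, draw out the spare jaw plate standing inside, and finish still holding it in the gripper: upright on edge as it stood in the case, straight above the old plate by about 10 cm and with its length parallel to the old plate's, so the two can be compared. Do not disturb the spray bottle, the screwdriver or the tape measure.

Things in the scene. Friction and masses are not known exactly. Their poses are not given: they have to be found in the camera images.
- caliper: Bench caliper, fixed to the bench: green base slab 140 (x) x 220 (y) x 12 mm with a steel beam along y near its far (+x) edge. Origin: centre of the slab's underside. The case and the caliper may stand on either side of the bench.
- fixed_jaw: The caliper's fixed steel jaw, at the -y end of the base (same frame as caliper). Its measuring face lies at y = -75 mm, from x = -30 to +58 mm, 12 to 30 mm above the bench.
- jaw_face: The caliper's sliding jaw: a measuring bar and a carriage on the beam. Origin: on the plane of its measuring face (which looks to caliper -y), at caliper x = 0, at bench height. The bar reaches x = -30 to +30 mm and 12 to 30 mm above the bench.
- caliper_jaw (a joint): Travel of the sliding jaw, m: 0 = fully open, grows as it slides to the caliper's -y to shut; gap between the jaws = 0.120 - value. Slides with about 2 N of friction and stays where it is left. Starts at 0 to 0.02; on the old plate, 70 mm long, it stops at about 0.050.
- thumb_tab (a point): Centre of the top of the thumb tab on the sliding jaw's carriage: an upright steel block 16 (x) x 12 (y) x 32 mm tall, its top 69.5 mm and the carriage's top 37.5 mm above the bench. Push it to caliper -y or pinch it across its 12 mm to slide the jaw. Site axes as the caliper's.
- old_plate: Old vice jaw plate, loose, plain steel with two bolt holes, 36 (x) x 70 (y) x 12 (z) mm, about 0.22 kg, lying flat on the caliper base between the jaws with its length along y, 1 to 8 mm off the fixed jaw. Origin: centre of its underside.
- case: Grey painted sheet-metal spares case, fixed to the bench, 160 (x) x 150 (y) x 65 mm tall, walls and floor 5 mm. Origin: centre of its underside.
- flap (a joint): Angle of the case's cover flap, rad: 0 = shut, opens upward about the far (+x) rim to 1.9. Light hinge, flap 0.25 kg: it falls shut if let go before upright (1.57) and falls fully open and stays beyond it.
- flap_handle (a point): Middle of the flap's bar handle: round steel bar, 8 mm diameter, 84 mm long, parallel to the hinge (y), on an end post each side, its axis 35 mm above the flap's outer face. Pinched from above it turns freely between the fingers. In flap axes it lies 145 mm (-x) and 39 mm (+z) from the hinge; flap shut, the bar is 104.5 mm above the bench. Site axes turn with the flap.
- flap_hinge (a point): Middle of the flap's hinge line, 65.5 mm above the bench at the case's +x rim. The hinge line runs along the case's y axis.
- spare_plate: Spare jaw plate, loose steel, two bolt holes, 12 (x) x 70 (y) x 36 (z) mm, 0.18-0.27 kg, under the flap on its long edge in a low wooden cradle near the case's middle; underside 9 mm, top 45 mm above the bench. Cradle cheeks (8.5 to 20.5 mm either side of its middle) are 21 mm above the bench: pinch the free upper 24 mm across 12 mm, lift straight up. Origin: centre of its underside.
- bottle: Spray bottle, loose, 66 mm wide and 195 mm tall, standing at the far middle of the bench: leave alone. Origin: centre of its underside.
- screwdriver: Screwdriver lying at the far right of the bench: leave alone.
- tape: Tape measure, loose, black, 70 x 40 x 66 mm, standing at the far left of the bench: leave alone. Origin: centre of its underside.

How it is judged (in metres and radians):
On the way, in this order (a step that is already met when the one before it is completed fails the run):
1. the old plate is pressed between both caliper jaws with more than 1.5 N (contact force between each of jaw_face, fixed_jaw and old_plate above 1.5 N and value of joint caliper_jaw between 0.046 and 0.054 m), for 0.05 s.
2. the flap is swung open past upright (value of joint flap above 1.57 rad), for 0.1 s.
3. the spare plate is drawn up clear of the case in the gripper (height (world z) of spare_plate above 0.075 m and contact force between the fingers and spare_plate above 1 N), for 0.1 s.
At the end, for the whole second after the job is handed in: Gripper holds the spare still, lower edge 80-190 mm above the bench, middle within 35 mm (horizontally) of the old plate's, upright and parallel to it within 0.26 rad, touching nothing else; caliper still closed on the old plate (70 mm gap, within 4 mm), which lies flat; flap open past upright (contact force between the fingers and spare_plate above 1 N and height (world z) of spare_plate between 0.08 and 0.19 m and horizontal distance between spare_plate and old_plate below 0.035 m and angle between spare_plate's own z axis and vertical below 0.26 rad and angle between the y axis of spare_plate and the y axis of old_plate, either way round below 0.26 rad and linear speed of spare_plate below 0.03 m/s and contact force between spare_plate and caliper below 0.1 N and contact force between spare_plate and fixed_jaw below 0.1 N and contact force between spare_plate and case below 0.1 N and contact force between spare_plate and old_plate below 0.1 N and value of joint caliper_jaw between 0.046 and 0.054 m and horizontal distance between old_plate and fixed_jaw below 0.06 m and angle between old_plate's own z axis and vertical below 0.1 rad and height (world z) of old_plate below 0.016 m and value of joint flap above 1.57 rad); the arm keeps its last pose, push and grip.
It fails at once if the spray bottle is shifted more than 25 mm or tipped (distance of bottle from where it was at the start of the episode above 0.025 m or angle between bottle's own z axis and vertical above 0.5 rad).
It fails at once if the screwdriver is shifted more than 25 mm (distance of screwdriver from where it was at the start of the episode above 0.025 m).
It fails at once if the tape measure is shifted more than 25 mm or tipped (distance of tape from where it was at the start of the episode above 0.025 m or angle between tape's own z axis and vertical above 0.5 rad).
It also fails if it takes over 67 s, if anything falls off the work surface, if the arm or the gripper's body presses on something with over 40 N, if the wrist force passes 120 N, or if a joint passes its speed limit or range.

## Robot

A 6-joint arm with a two-finger parallel gripper is mounted at the origin on the work surface. World frame = base frame: x ahead of the robot, y to its left, z up, the work surface at z = 0. Lengths are in m, angles in degrees, forces in N, time in s.
With the tool pointing down it reaches from about 0.25 to 0.725 m from the base axis. Payload 9.7 kg.
Tool frame: the origin (TCP) lies midway between the tips of the shut fingers; the grasp point (between the pads) lies 19 mm behind it; z points along the fingers, y is the line along which they close (so a half turn about z gives the same grasp; the last joint's range is limited). The gripper opens to 85 mm and grips with 20 to 120 N. Pads are 22 mm wide; open, the fingers measure 114 mm over their backs; the gripper's body (76 mm by 85 mm) begins 54 mm behind the grasp point. The pads swing forward as they close: fully open they stand 13 mm farther back than shut.
Start: joints at [-68.468, 4.979, 10.078, 95.1, 0, 90], TCP at [0.202, -0.512, 0.231] pointing down, gripper open.
Joint ranges: [-179.16, 179.16], [-48.56, 103.87], [-65.8, 70.77], [-126.05, 130.52], [-82.76, 87.17], [-180, 180]. Speed limits (degrees/s): [127.2, 127.2, 147.25, 180, 180, 180].

## Interface

Orientations are given as [roll, pitch, yaw] about the fixed x, y, z axes, in that order (R = Rz(yaw) Ry(pitch) Rx(roll)).
In Python, from workcell import * gives the robot as it stands.
- The arm moves only by the tool servo_tool, never from a script. Its argument "moves" is a list of rows, each a list of 4 numbers: the shift along the world's x, y, z in a scale on which 1.0 is 100 cm, then the turn about the world's z in normalised numbers (1 is 4 rad). A call has 1 to 20 rows; each row is the pose to reach, as a shift and turn from the pose commanded when the call began; what a row does not reach only later rows make up. A row lasts 1/12 s, in which the tool goes at most 41.7 mm and 7.16 degrees, less where a joint would pass 70% of its speed; a pose out of reach is approached as far as the arm can. Shift and turn numbers lie between -1 and 1, and a call with a number outside is refused. A call with a gripper value outside its range is refused whole. "claw" is the closure, from 0 (fully open) to 1 (shut), set as the call begins (left out, the last holds). The fingers move at their own pace and stop on an object; "force" is the grip in N (left out, the last holds). Time passes only in rows, so rows that repeat a pose let the fingers close. It gives the time, the measured TCP pose, the force, the opening and the grip force at its end, in the units of the state.
- get_obs(): the state, without advancing time (a new reading comes with each control period).
- camera(name): name is "side" or "top"; returns the picture (420x560x3 uint8, red, green, blue); there is no depth.
- get_calibration(name): a dict with "fx", "fy", "cx", "cy" (pixels), "k1" (the pictures are not rectified: a ray, as slopes to the right and down, at radius r is drawn at 1 + k1 r^2 times it, then the intrinsics apply), "rvec" (rotation vector, rad) and "tvec" (3), from world to camera coordinates, as OpenCV has them. Camera axes: x right, y down, z forward; pixel columns grow to the right and rows downward; lengths in m; the calibration is good to about 2 mm. A picture is of the moment at which its call begins. get_calibration takes no time and is no camera call.
- job_done(): hands the job in; it is judged then, once.
The state is a dict: "time": time; "q": joint angles; "qd": joint speeds; "joint_efforts": joint torques, N m; "ee_pos": TCP position; "tcp_rot": TCP orientation; "wrist_force": force on the tool from outside, world axes, zero at the start; "torque": the same for the moment, N m; "opening": finger opening in m; "grasp_force": force on a finger pad.
Only numpy, scipy, OpenCV 4.12 (cv2) and the standard library are available. Lean on these libraries where they do the work, as an engineer would, in place of code of your own. Each camera call takes 0.05 s, during which the arm holds its last target. There are 200 camera calls.

## Working session

There is one attempt and no reset: what is moved stays moved. The work goes in short steps, Python scripts to look and compute and a tool call to move; the robot and the scene stay as the last step left them, time stands still between calls to the robot, and variables do not carry over. Pictures are saved under pics/ and viewed, at most 10 in all, crops included, and the job is handed in when it is done.

Besides the shell and the picture viewer there is one more tool, called after "Emit:" as name([rows], argument=value, ...), one row to a line, values as JSON. servo_tool: Moves the arm, as the interface text tells. Its arguments: {"type":"object","properties":{"moves":{"type":"array","items":{"type":"array","items":{"type":"number"}}},"claw":{"type":"number"},"force":{"type":"number"}},"required":["moves"]}

```bash
mkdir -p pics; cat > h.py <<'E'
import numpy as np, cv2
from workcell import *
def ray(cam,u,v):
    c=get_calibration(cam); x=(u-c["cx"])/c["fx"]; y=(v-c["cy"])/c["fy"]
    a,b=x,y
    for _ in range(30):
        s=1+c["k1"]*(a*a+b*b); a,b=x/s,y/s
    R=cv2.Rodrigues(np.array(c["rvec"],float))[0]; t=np.array(c["tvec"],float).ravel()
    return -R.T@t, R.T@np.array([a,b,1.])
def at(cam,u,v,z):
    o,d=ray(cam,u,v); return (o+d*(z-o[2])/d[2]).round(4)
def proj(cam,p):
    c=get_calibration(cam);R=cv2.Rodrigues(np.array(c["rvec"],float))[0]; q=R@np.array(p,float)+np.array(c["tvec"],float).ravel()
    a,b=q[0]/q[2],q[1]/q[2]; s=1+c["k1"]*(a*a+b*b)
    return np.round([c["fx"]*a*s+c["cx"],c["fy"]*b*s+c["cy"]],1)
def snap(cam,name,crop=None,k=1):
    im=camera(cam)[:,:,::-1]
    if crop: x0,y0,x1,y1=crop; im=im[y0:y1,x0:x1]
    cv2.imwrite("pics/"+name,cv2.resize(im,None,fx=k,fy=k,interpolation=cv2.INTER_CUBIC))
E
python3 - <<'E'
from h import *
snap("top","t0.png",None,1.4); snap("side","s0.png",None,1.4); print(get_obs())
for n in("top","side"): print(get_calibration(n), ray(n,280,210))
E
```

```text
{'time': 0.1, 'q': array([-6.84687821e+01,  5.00706540e+00,  1.00395446e+01,  9.50970914e+01,
       -8.25310450e-04,  8.99989166e+01]), 'qd': array([-0.08370999, -0.14096782,  0.24119037, -0.03015812, -0.0448794 ,
        0.03631641]), 'joint_efforts': array([ 4.93402695e-04, -5.21562874e+01,  4.65650225e+01,  1.62182125e-02,
        6.30840404e-06,  6.23927065e-06]), 'ee_pos': array([ 0.20178275, -0.51144917,  0.23066735]), 'tcp_rot': array([-1.79935388e+02,  8.24088221e-04,  2.15323022e+01]), 'wrist_force': array([ 0.39447574,  0.26694971, -0.92468944]), 'torque': array([-0.00111576, -0.05371873, -0.00744102]), 'grasp_force': 0.0, 'opening': 0.08516902671019132}
{'fx': 448.5283749774201, 'fy': 448.5283749774201, 'cx': 279.07024154450403, 'cy': 210.93288588828983, 'k1': -0.12154600108321105, 'rvec': array([ 2.11819725, -2.15726377,  0.16766091]), 'tvec': array([0.01934826, 0.59463725, 0.91637398])} (array([0.44264416, 0.00783906, 0.99885624]), array([ 0.16000373, -0.00144653, -0.98711972]))
{'fx': 424.24272361038624, 'fy': 424.24272361038624, 'cx': 280.2954412380687, 'cy': 206.88303901413673, 'k1': -0.10973195331316704, 'rvec': array([ 2.457232  , -0.2652488 ,  0.07126436]), 'tvec': array([-0.59481745,  0.15535433,  0.80683674])} (array([ 0.51357273, -0.49801289,  0.71913455]), array([ 0.11570411,  0.60542448, -0.7874822 ]))
```

View pics/t0.png

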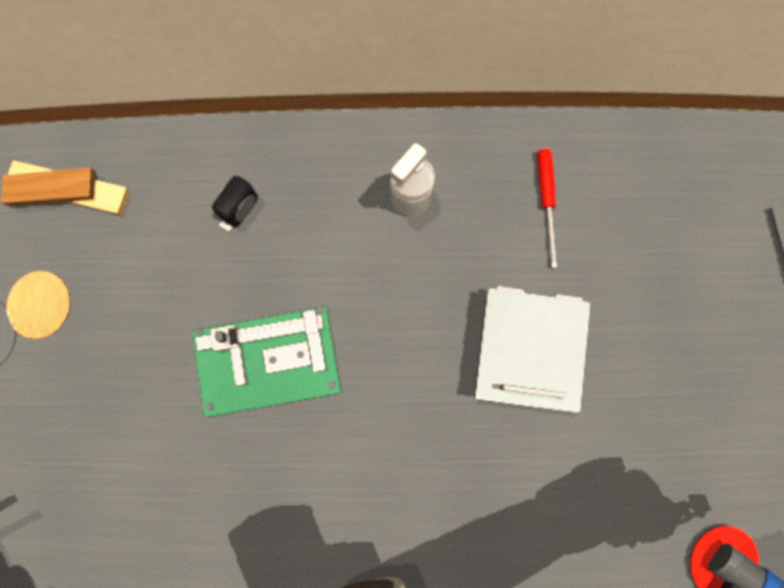

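View pics/s0.png

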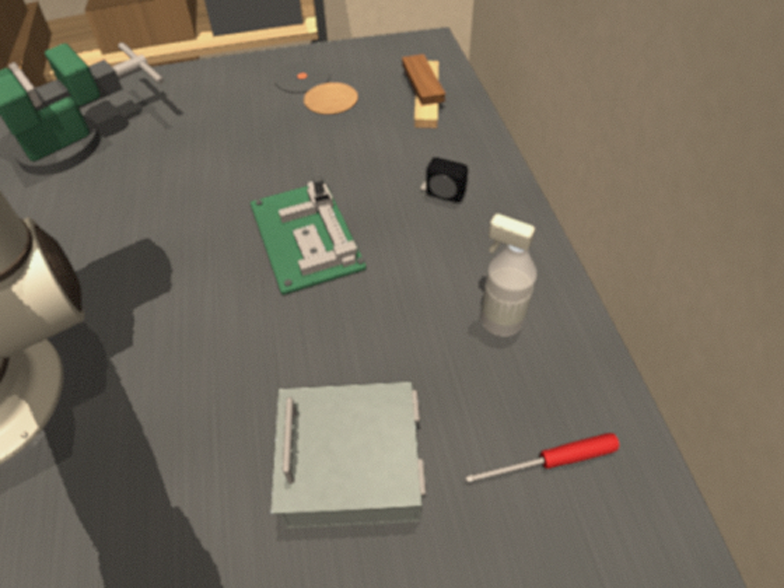

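The top view shows the caliper at left (slab corners about (194,331), (326,309), (340,391), (205,415) at 1.4x, thumb tab about (221,337)). The case is at right, with its handle from (493,387) to (566,396). Next I take enlarged crops.

```bash
python3 - <<'E'
from h import *
a=camera("top")[:,:,::-1]
c1=cv2.resize(a[212:302,132:252],None,fx=6.6,fy=6.6,interpolation=cv2.INTER_CUBIC)
c2=cv2.resize(a[200:300,330:430],None,fx=6,fy=6,interpolation=cv2.INTER_CUBIC)
cv2.imwrite("pics/c1.png",c1);cv2.imwrite("pics/c2.png",c2)
E
```

```text
(no output)
```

View pics/c1.png

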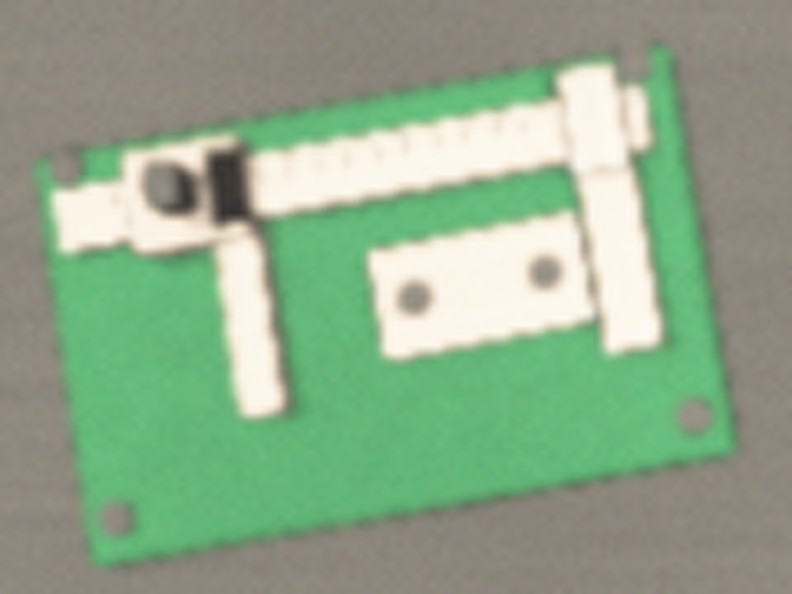

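View pics/c2.png

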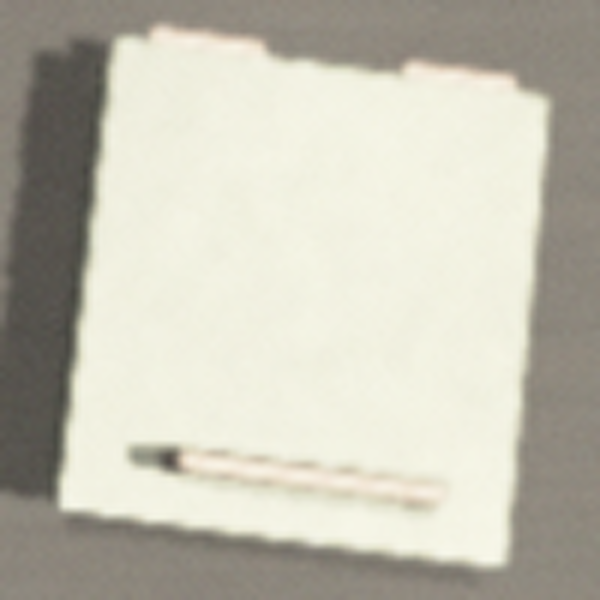

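The crops show slab corners at c1 (40,158), (668,45), (735,455), (97,567) and a plate hole pair at (415,298), (545,271). There are dark items at (168,187) and (228,185). The c2 crop shows flap corners at (113,38), (548,98), (507,568), (60,510), and the handle from (130,455) to (445,495).

```bash
cat > m.py <<'E'
from h import *
C1=lambda p:(132+(p[0]+.5)/6.6-.5,212+(p[1]+.5)/6.6-.5)
C2=lambda p:(330+(p[0]+.5)/6-.5,200+(p[1]+.5)/6-.5)
def fit(L,W):
    L=np.array(L);W=np.array(W)[:,:2];lm,wm=L.mean(0),W.mean(0)
    U,_,V=np.linalg.svd((L-lm).T@(W-wm)); R=V.T@U.T
    o=wm-R@lm; print("origin",o.round(4),"yaw",np.degrees(np.arctan2(R[1,0],R[0,0])).round(2),"res",((L@R.T+o-W)*1e3).round(1).tolist())
    return R,o
E
python3 - <<'E'
from m import *
W=[at("top",*C1(p),.012) for p in [(40,158),(668,45),(735,455),(97,567)]]
Rc,oc=fit([(.07,.11),(.07,-.11),(-.07,-.11),(-.07,.11)],W)
loc=lambda p,z:(Rc.T@(at("top",*C1(p),z)[:2]-oc)).round(4)
print("plate corners z24",[loc(p,.024) for p in[(370,250),(572,212),(597,320),(388,360)]])
print("holes",[loc(p,.024) for p in[(415,298),(545,271)]])
print("bar corners z30",[loc(p,.03) for p in[(283,410),(240,418),(262,235)]])
print("fixed z30",[loc(p,.03) for p in[(605,352),(583,190)]])
print("carriage z37.5",[loc(p,.0375) for p in[(125,150),(240,135),(135,252)]])
print("knob z69.5",loc((168,187),.0695),"black z37/69",loc((228,185),.0375),loc((228,185),.0695))
W=[at("top",*C2(p),.0695) for p in [(113,38),(548,98),(507,568),(60,510)]]; print(W)
Rk,ok=fit([(.08,.075),(.08,-.075),(-.08,-.075),(-.08,.075)],W)
print("handle",[at("top",*C2(p),.1085) for p in[(130,455),(445,495)]],[(Rk.T@(at("top",*C2(p),.1085)[:2]-ok)).round(4) for p in[(130,455),(445,495)]])
# side picture checks
for n,p in [("slab fl",(oc+Rc@(.07,.11)).tolist()+[.012]),("nr",(oc+Rc@(-.07,-.11)).tolist()+[.012]),("case nr",(ok+Rk@(-.08,-.075)).tolist()+[.0695])]: print(n,proj("side",p)*1.4)
E
```

```text
origin [0.4995 0.208 ] yaw 9.22 res [[0.3, 1.5], [0.6, -1.2], [-0.2, -1.9], [-0.6, 1.6]]
plate corners z24 [array([ 0.0177, -0.0009]), array([ 0.0184, -0.0692]), array([-0.0183, -0.0716]), array([-0.0192, -0.0014])]
holes [array([-0.0006, -0.0133]), array([ 0.0007, -0.0573])]
bar corners z30 [array([-0.0299,  0.0343]), array([-0.03  ,  0.0487]), array([0.0282, 0.0327])]
fixed z30 [array([-0.0295, -0.0733]), array([ 0.0242, -0.0747])]
carriage z37.5 [array([0.063 , 0.0722]), array([0.0612, 0.0335]), array([0.0291, 0.0735])]
knob z69.5 [0.0438 0.0514] black z37/69 [0.0455 0.0398] [0.0411 0.0322]
[array([ 0.5993, -0.1378,  0.0695]), array([ 0.5751, -0.2918,  0.0695]), array([ 0.4118, -0.2674,  0.0695]), array([ 0.4358, -0.1131,  0.0695])]
origin [ 0.5055 -0.2025] yaw -8.7 res [[-3.4, -2.7], [-1.9, 3.0], [3.3, 2.8], [2.0, -3.2]]
handle [array([ 0.4535, -0.1318,  0.1085]), array([ 0.4376, -0.2362,  0.1085])] [array([-0.0621,  0.062 ]), array([-0.062 , -0.0436])]
slab fl [323.26 179.9 ]
nr [277.76 291.76]
case nr [269.78 510.3 ]
```

```bash
python3 - <<'E'
from h import *
snap("side","s1.png",(170,120,270,215),6)
E
```

```text
(no output)
```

View pics/s1.png

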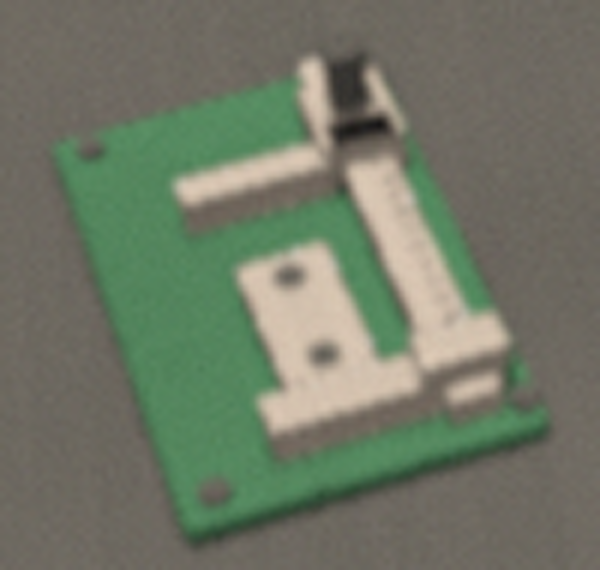

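Both views agree: the tab is the dark block with its top near caliper (45, 52) mm, and the jaw travel is about 11 mm. I'm moving above it, turning the tool to line up with the caliper.

Units first: shifts go in shares of 100 cm and turns go in shares of 4 rad. So 77.9 cm is 0.779, 33.4 cm is 0.334, -0.215 rad is -0.0538.

Emit:
servo_tool([
  [0.334, 0.779, -0.05, -0.0538],
  [0.334, 0.779, -0.05, -0.0538],
  [0.334, 0.779, -0.05, -0.0538],
  [0.334, 0.779, -0.05, -0.0538],
  [0.334, 0.779, -0.05, -0.0538],
  [0.334, 0.779, -0.05, -0.0538],
  [0.334, 0.779, -0.05, -0.0538],
  [0.334, 0.779, -0.05, -0.0538],
  [0.334, 0.779, -0.05, -0.0538],
  [0.334, 0.779, -0.05, -0.0538],
  [0.334, 0.779, -0.05, -0.0538],
  [0.334, 0.779, -0.05, -0.0538],
  [0.334, 0.779, -0.05, -0.0538],
  [0.334, 0.779, -0.05, -0.0538],
  [0.334, 0.779, -0.05, -0.0538],
  [0.334, 0.779, -0.05, -0.0538],
  [0.334, 0.779, -0.05, -0.0538],
  [0.334, 0.779, -0.05, -0.0538],
  [0.334, 0.779, -0.05, -0.0538],
  [0.334, 0.779, -0.05, -0.0538],
], claw=0, force=40)

```text
time: 1.87
ee_pos: [0.5328, 0.1255, 0.1839]
tcp_rot: [-178.4, 0.1, 12.5]
wrist_force: [0.0, -0.8, -0.3]
opening: 0.0853
grasp_force: 0.0
```

Emit:
servo_tool([
  [0, 0, 0, 0],
  [0, 0, 0, 0],
  [0, 0, 0, 0],
  [0, 0, 0, 0],
])

```text
time: 2.2
ee_pos: [0.5314, 0.1242, 0.1851]
tcp_rot: [-178.4, 0.0, 12.4]
wrist_force: [-0.2, -0.3, -0.2]
opening: 0.0855
grasp_force: 0.0
```

Converted, 14.3 cm is 0.143, -5 cm is -0.05, -0.056 rad is -0.014.

Emit:
servo_tool([
  [0.005, 0.143, -0.05, -0.014],
  [0.005, 0.143, -0.05, -0.014],
  [0.005, 0.143, -0.05, -0.014],
  [0.005, 0.143, -0.05, -0.014],
  [0.005, 0.143, -0.05, -0.014],
  [0.005, 0.143, -0.05, -0.014],
  [0.005, 0.143, -0.05, -0.014],
  [0.005, 0.143, -0.05, -0.014],
])

```text
time: 2.87
ee_pos: [0.5628, 0.1474, 0.1371]
tcp_rot: [-176.7, 0.1, 13.1]
wrist_force: [0.0, 0.9, 0.4]
opening: 0.0853
grasp_force: 0.0
```

```bash
python3 - <<'E'
from h import *
o=get_obs();print(o["ee_pos"],o["tcp_rot"])
snap("side","s2.png",(150,60,290,180),5)
E
```

```text
[0.56277889 0.1474162  0.13705099] [-1.76657807e+02  1.01371490e-01  1.30986085e+01]
```

View pics/s2.png

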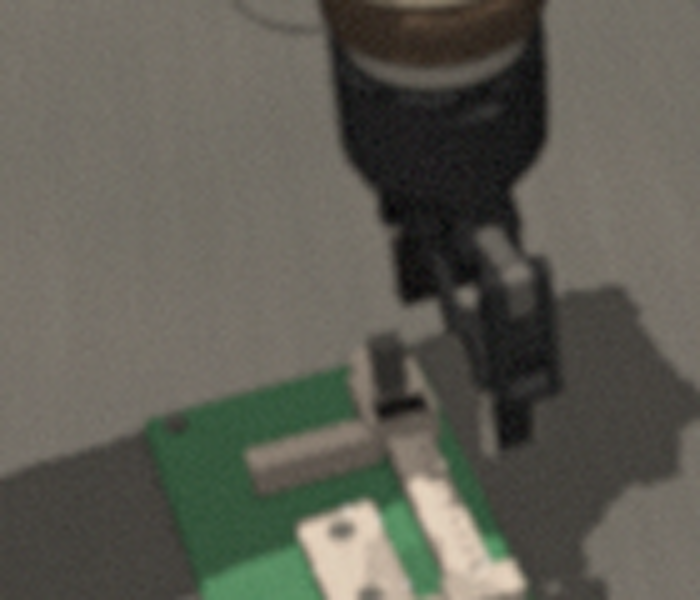

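The gripper stopped short of the tab and off to the far side, so it isn't tracking the command. I'll check the joints.

```bash
python3 - <<'E'
from h import *
o=get_obs();print(o)
E
```

```text
{'time': 2.9167, 'q': array([ 13.04213939,   8.53600877,   3.49398476,  85.05835069,
         3.34283713, 179.94295274]), 'qd': array([-0.10544159, -0.38107057, -0.09568124,  0.25571285, -0.11301267,
       -0.09524113]), 'joint_efforts': array([-3.83143639e-02, -5.71736670e+01,  4.75522113e+01,  1.56333391e-01,
        1.80253233e-01,  6.46233480e-05]), 'ee_pos': array([0.5628176 , 0.14743126, 0.1369969 ]), 'tcp_rot': array([-1.76657065e+02,  9.70482032e-02,  1.30990897e+01]), 'wrist_force': array([-0.73654557,  0.37650751,  0.32294989]), 'torque': array([-0.06146581, -0.03079797,  0.02251148]), 'grasp_force': 0.0, 'opening': 0.08543496783399918}
```

Joint 6 is at its +180° limit, so I'll use the equivalent grasp half a turn round.

Converted, 12 cm is 0.12, 10 cm is 0.1, 1.54 rad is 0.385.

Emit:
servo_tool([
  [0, 0, 0.04, 0.03],
  [0, 0, 0.06, 0.06],
  [-0.01, 0.02, 0.08, 0.09],
  [-0.01, 0.04, 0.08, 0.12],
  [-0.02, 0.06, 0.08, 0.15],
  [-0.02, 0.08, 0.08, 0.18],
  [-0.02, 0.1, 0.08, 0.21],
  [-0.02, 0.12, 0.08, 0.24],
  [-0.02, 0.12, 0.08, 0.27],
  [-0.02, 0.12, 0.08, 0.3],
  [-0.02, 0.12, 0.08, 0.33],
  [-0.02, 0.12, 0.08, 0.36],
  [-0.02, 0.12, 0.08, 0.385],
  [-0.02, 0.12, 0.08, 0.385],
  [-0.02, 0.12, 0.08, 0.385],
])

```text
time: 4.17
ee_pos: [0.5427, 0.2674, 0.2175]
tcp_rot: [-176.7, 0.1, 101.1]
wrist_force: [-0.1, 0.1, 0.8]
opening: 0.0856
grasp_force: 0.0
```

Converted, 1.53 rad is 0.3825.

Emit:
servo_tool([
  [0, 0, 0, 0.03],
  [0, 0, 0, 0.06],
  [0, 0, 0, 0.09],
  [0, 0, 0, 0.12],
  [0, 0, 0, 0.15],
  [0, 0, 0, 0.18],
  [0, 0, 0, 0.21],
  [0, 0, 0, 0.24],
  [0, 0, 0, 0.27],
  [0, 0, 0, 0.3],
  [0, 0, 0, 0.33],
  [0, 0, 0, 0.36],
  [0, 0, 0, 0.3825],
  [0, 0, 0, 0.3825],
  [0, 0, 0, 0.3825],
  [0, 0, 0, 0.3825],
  [0, 0, 0, 0.3825],
])

```text
time: 5.58
ee_pos: [0.5427, 0.2672, 0.2171]
tcp_rot: [-176.7, 0.1, -171.2]
wrist_force: [0.1, -0.3, 0.5]
opening: 0.0856
grasp_force: 0.0
```

Converted, -17 cm is -0.17, -16 cm is -0.16.

Emit:
servo_tool([
  [-0.006, 0, -0.04, 0],
  [-0.006, 0, -0.08, 0],
  [-0.006, 0, -0.12, 0],
  [-0.006, 0, -0.14, 0],
  [-0.006, 0, -0.15, 0],
  [-0.006, 0, -0.16, 0],
  [-0.006, 0, -0.17, 0],
  [-0.006, 0, -0.17, 0],
  [-0.006, 0, -0.17, 0],
])

```text
time: 6.33
ee_pos: [0.537, 0.2675, 0.0479]
tcp_rot: [-176.7, 0.2, -171.0]
wrist_force: [-0.8, 0.1, 0.0]
opening: 0.0853
grasp_force: 0.0
```

```bash
python3 - <<'E'
from h import *
snap("side","s3.png",(150,60,290,180),5)
E
```

```text
(no output)
```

View pics/s3.png

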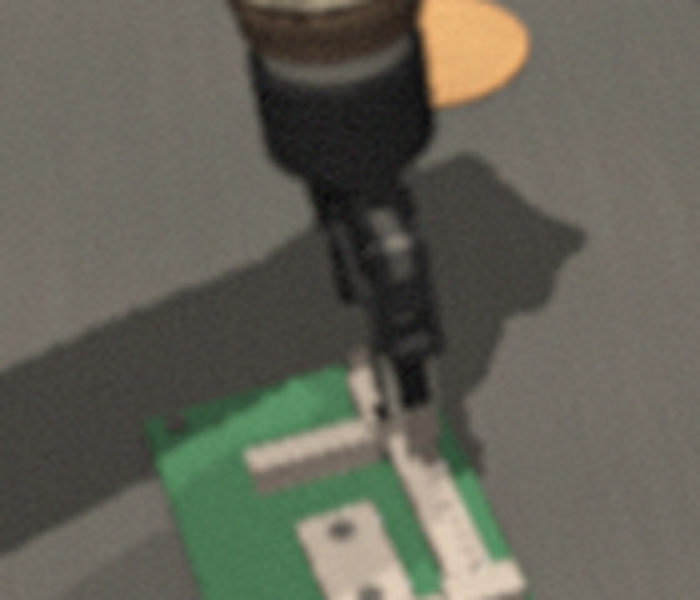

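The near finger hangs over the beam just in front of the tab, lined up with it in x. Closing.

Emit:
servo_tool([
  [0, 0, 0, 0],
  [0, 0, 0, 0],
  [0, 0, 0, 0],
  [0, 0, 0, 0],
  [0, 0, 0, 0],
  [0, 0, 0, 0],
  [0, 0, 0, 0],
  [0, 0, 0, 0],
  [0, 0, 0, 0],
  [0, 0, 0, 0],
], claw=1)

```text
time: 7.22
ee_pos: [0.5367, 0.2673, 0.0473]
tcp_rot: [-176.7, 0.1, -171.0]
wrist_force: [-0.3, -1.2, 3.1]
opening: 0.0116
grasp_force: 39.2
```

Converted, -3.5 cm is -0.035, -3.4 cm is -0.034.

Emit:
servo_tool([
  [0.0013, -0.008, 0, 0],
  [0.0026, -0.016, 0, 0],
  [0.0038, -0.024, 0, 0],
  [0.0048, -0.03, 0, 0],
  [0.0054, -0.034, 0, 0],
  [0.0056, -0.035, 0, 0],
  [0.0056, -0.035, 0, 0],
])

```text
time: 7.8
ee_pos: [0.5425, 0.2316, 0.0473]
tcp_rot: [-176.6, 0.1, -171.1]
wrist_force: [1.1, -1.2, 4.6]
opening: 0.0117
grasp_force: 40.3
```

Converted, -0.4 cm is -0.004, -0.2 cm is -0.002.

Emit:
servo_tool([
  [0.0003, -0.002, 0, 0],
  [0.0006, -0.004, 0, 0],
  [0.0006, -0.004, 0, 0],
  [0.0006, -0.004, 0, 0],
])

```text
time: 8.13
ee_pos: [0.5429, 0.2294, 0.0473]
tcp_rot: [-176.8, 0.1, -171.0]
wrist_force: [-0.0, 5.8, 3.2]
opening: 0.0115
grasp_force: 39.7
```

Converted, -0.3 cm is -0.003, -0.2 cm is -0.002.

Emit:
servo_tool([
  [0.0003, -0.002, 0, 0],
  [0.0005, -0.003, 0, 0],
  [0.0005, -0.003, 0, 0],
  [0.0005, -0.003, 0, 0],
])

```text
time: 8.47
ee_pos: [0.543, 0.2292, 0.0474]
tcp_rot: [-177.1, 0.1, -170.8]
wrist_force: [-2.4, 20.9, 1.7]
opening: 0.0113
grasp_force: 39.4
```

Closed on the plate at 21 N after 38.6 mm of travel. Next I release, lift and go to the case handle.

Emit:
servo_tool([
  [0, 0.001, 0, 0],
  [0, 0.002, 0, 0],
  [0, 0.003, 0, 0],
  [0, 0.003, 0, 0],
  [0, 0.003, 0, 0],
  [0, 0.003, 0.03, 0],
  [0, 0.003, 0.07, 0],
  [0, 0.003, 0.11, 0],
  [0, 0.003, 0.15, 0],
  [0, 0.003, 0.16, 0],
  [0, 0.003, 0.16, 0],
], claw=0)

```text
time: 9.38
ee_pos: [0.5447, 0.2285, 0.2114]
tcp_rot: [-176.7, 0.5, -171.0]
wrist_force: [0.9, 0.4, -0.5]
opening: 0.0853
grasp_force: 0.0
```

```bash
python3 - <<'E'
from m import *
o=get_obs();print(o["q"].round(1),o["ee_pos"],o["tcp_rot"])
yaw=np.radians(-8.7)
u=np.array([np.cos(yaw),np.sin(yaw)])
h=np.array([.443,-.1925]); hinge=h+.145*u
for th in np.arange(0,1.95,.1):
    a=np.radians(180)-np.arctan2(39,145)-th; r=np.hypot(.145,.039)
    d=(hinge+u*r*np.cos(a)-h)*100
    print(round(th,2),d.round(2),round((.0655+r*np.sin(a)-.1045)*100,2))
E
```

```text
[24.3 10.7 14.2 93.9 -3.3 15.4] [0.54468367 0.22853819 0.21141302] [-176.73519012    0.45845902 -171.03179171]
0.0 [0. 0.] 0.0
0.1 [ 0.46 -0.07] 1.43
0.2 [ 1.05 -0.16] 2.8
0.3 [ 1.78 -0.27] 4.11
0.4 [ 2.63 -0.4 ] 5.34
0.5 [ 3.6  -0.55] 6.47
0.6 [ 4.68 -0.72] 7.51
0.7 [ 5.85 -0.9 ] 8.42
0.8 [ 7.11 -1.09] 9.22
0.9 [ 8.44 -1.29] 9.88
1.0 [ 9.83 -1.5 ] 10.41
1.1 [11.27 -1.72] 10.79
1.2 [12.73 -1.95] 11.03
1.3 [14.21 -2.18] 11.11
1.4 [15.7 -2.4] 11.05
1.5 [17.16 -2.63] 10.84
1.6 [18.61 -2.85] 10.48
1.7 [20.   -3.06] 9.98
1.8 [21.34 -3.27] 9.33
1.9 [22.62 -3.46] 8.56
```

Converted, -42.1 cm is -0.421, -10.2 cm is -0.102, -1.88 rad is -0.47.

Emit:
servo_tool([
  [-0.01, -0.035, 0, -0.03],
  [-0.02, -0.07, 0, -0.06],
  [-0.03, -0.105, 0, -0.09],
  [-0.04, -0.14, 0, -0.12],
  [-0.05, -0.175, 0, -0.15],
  [-0.06, -0.21, 0, -0.18],
  [-0.07, -0.245, 0, -0.21],
  [-0.08, -0.28, 0, -0.24],
  [-0.09, -0.315, 0, -0.27],
  [-0.095, -0.35, 0, -0.3],
  [-0.1, -0.385, 0, -0.33],
  [-0.102, -0.421, 0, -0.36],
  [-0.102, -0.421, 0, -0.39],
  [-0.102, -0.421, 0, -0.42],
  [-0.102, -0.421, 0, -0.45],
  [-0.102, -0.421, 0, -0.47],
  [-0.102, -0.421, 0, -0.47],
  [-0.102, -0.421, 0, -0.47],
], claw=0.4)

```text
time: 10.88
ee_pos: [0.4409, -0.1928, 0.206]
tcp_rot: [-176.6, 0.1, 81.4]
wrist_force: [0.8, -0.2, 0.6]
opening: 0.0511
grasp_force: 0.0
```

```bash
python3 - <<'E'
from h import *
o=get_obs();print(o["q"].round(1),o["ee_pos"],o["tcp_rot"])
E
```

```text
[-23.1  -1.5   0.5  95.4  -0.9  75.6] [ 0.4409136  -0.19278205  0.2060412 ] [-1.76566469e+02  8.61231773e-02  8.14109723e+01]
```

Converted, -12 cm is -0.12, -11.5 cm is -0.115.

Emit:
servo_tool([
  [0.001, 0, -0.03, 0],
  [0.002, 0, -0.06, 0],
  [0.002, 0, -0.09, 0],
  [0.002, 0, -0.105, 0],
  [0.002, 0, -0.115, 0],
  [0.002, 0, -0.12, 0],
  [0.002, 0, -0.12, 0],
  [0.002, 0, -0.12, 0],
])

```text
time: 11.55
ee_pos: [0.4437, -0.1928, 0.088]
tcp_rot: [-176.7, 0.1, 81.3]
wrist_force: [0.5, -0.5, 0.2]
opening: 0.0513
grasp_force: 0.0
```

Emit:
servo_tool([
  [0, 0, 0, 0],
  [0, 0, 0, 0],
  [0, 0, 0, 0],
  [0, 0, 0, 0],
  [0, 0, 0, 0],
  [0, 0, 0, 0],
  [0, 0, 0, 0],
], claw=1, force=30)

```text
time: 12.13
ee_pos: [0.4453, -0.1931, 0.0879]
tcp_rot: [-176.9, 0.1, 81.3]
wrist_force: [8.8, -1.2, -1.8]
opening: 0.0063
grasp_force: 30.4
```

The handle is gripped. I follow the hinge arc in rows of about 0.1 rad.

Converted, 9.9 cm is 0.099, 1.2 cm is 0.012.

Emit:
servo_tool([
  [0.003, 0, 0.007, 0],
  [0.006, -0.001, 0.014, 0],
  [0.012, -0.002, 0.028, 0],
  [0.02, -0.003, 0.041, 0],
  [0.028, -0.004, 0.053, 0],
  [0.038, -0.006, 0.065, 0],
  [0.049, -0.007, 0.075, 0],
  [0.06, -0.009, 0.084, 0],
  [0.073, -0.011, 0.092, 0],
  [0.086, -0.013, 0.099, 0],
  [0.086, -0.013, 0.099, 0],
])

```text
time: 13.05
ee_pos: [0.5307, -0.2066, 0.1885]
tcp_rot: [-176.8, 0.2, 81.3]
wrist_force: [-4.9, -2.2, 10.4]
opening: 0.0064
grasp_force: 30.9
```

Converted, 7.2 cm is 0.072, 1.5 cm is 0.015.

Emit:
servo_tool([
  [0.013, -0.002, 0.007, 0],
  [0.027, -0.004, 0.011, 0],
  [0.042, -0.0065, 0.014, 0],
  [0.057, -0.009, 0.015, 0],
  [0.072, -0.011, 0.014, 0],
  [0.072, -0.011, 0.014, 0],
])

```text
time: 13.55
ee_pos: [0.6034, -0.2179, 0.2007]
tcp_rot: [-176.8, 0.2, 81.3]
wrist_force: [0.1, -4.3, 3.7]
opening: 0.0069
grasp_force: 31.0
```

Converted, 5 cm is 0.05, 4.3 cm is 0.043.

Emit:
servo_tool([
  [0.015, -0.002, -0.002, 0],
  [0.029, -0.0045, -0.006, 0],
  [0.043, -0.0065, -0.011, 0],
  [0.05, -0.0075, -0.014, 0],
  [0.05, -0.0075, -0.014, 0],
])

```text
time: 13.97
ee_pos: [0.6527, -0.2257, 0.1858]
tcp_rot: [-176.7, 0.2, 81.2]
wrist_force: [-0.7, -5.8, 1.6]
opening: 0.0065
grasp_force: 33.2
```

Converted, 1.3 cm is 0.013, -0.7 cm is -0.007.

Emit:
servo_tool([
  [0.007, -0.001, -0.0035, 0],
  [0.013, -0.002, -0.007, 0],
  [0.013, -0.002, -0.007, 0],
])

```text
time: 14.22
ee_pos: [0.6653, -0.2275, 0.179]
tcp_rot: [-176.7, 0.2, 81.2]
wrist_force: [0.9, -4.2, 1.6]
opening: 0.0065
grasp_force: 33.2
```

Converted, 10 cm is 0.1, 9 cm is 0.09.

Emit:
servo_tool([
  [0, 0, 0, 0],
  [0, 0, 0, 0],
  [0, 0, 0, 0],
  [0, 0, 0.01, 0],
  [0, 0, 0.03, 0],
  [0, 0, 0.05, 0],
  [0, 0, 0.07, 0],
  [-0.01, 0, 0.09, 0],
  [-0.03, 0, 0.1, 0],
  [-0.03, 0, 0.1, 0],
], claw=0.75)

```text
time: 15.05
ee_pos: [0.6328, -0.2262, 0.2828]
tcp_rot: [-176.8, 0.1, 81.3]
wrist_force: [0.3, 0.0, 0.9]
opening: 0.0213
grasp_force: 0.0
```

```bash
python3 - <<'E'
from h import *
o=get_obs();print(o["ee_pos"],o["tcp_rot"])
a=camera("top")[:,:,::-1];b=camera("side")[:,:,::-1]
a=a[190:310,320:440];b=b[250:400,180:330]
cv2.imwrite("pics/cs.png",np.hstack([cv2.resize(x,(399,399),interpolation=cv2.INTER_CUBIC) for x in(a,b)]))
E
```

```text
[ 0.63276921 -0.22615827  0.28279178] [-1.76842023e+02  1.25181889e-01  8.12544787e+01]
```

View pics/cs.png

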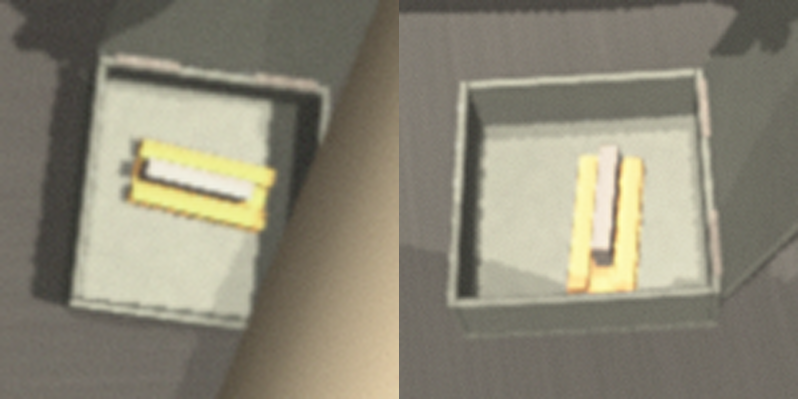

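The flap lies open. The spare's top face runs from (147,170) to (253,189) in the top half. In the side half it runs from (610,147) to (602,250).

```bash
python3 - <<'E'
from h import *
T=lambda x,y:at("top",320+x/3.325,190+y/3.325,.045)
S=lambda x,y:at("side",180+(x-399)/2.66,250+y/2.66,.045)
a,b=T(147,169),T(253,189);c,d=S(610,147),S(602,252)
for p,q in((a,b),(c,d)): print((p+q)/2,np.linalg.norm(p-q),np.degrees(np.arctan2(*(p-q)[[0,1]])))
E
```

```text
[ 0.51985 -0.20675  0.045  ] 0.07001785486574123 11.951875130024828
[ 0.52575 -0.2101   0.045  ] 0.07040944538909535 14.391500379668058
```

Converted, -20 cm is -0.2, -11.1 cm is -0.111, -0.075 rad is -0.0188.

Emit:
servo_tool([
  [-0.035, 0.006, 0, -0.0188],
  [-0.07, 0.012, 0, -0.0188],
  [-0.1, 0.018, 0, -0.0188],
  [-0.111, 0.018, 0, -0.0188],
  [-0.111, 0.018, -0.04, -0.0188],
  [-0.111, 0.018, -0.08, -0.0188],
  [-0.111, 0.018, -0.12, -0.0188],
  [-0.111, 0.018, -0.16, -0.0188],
  [-0.111, 0.018, -0.19, -0.0188],
  [-0.111, 0.018, -0.2, -0.0188],
  [-0.111, 0.018, -0.2, -0.0188],
  [-0.111, 0.018, -0.2, -0.0188],
], claw=0.4)

```text
time: 16.15
ee_pos: [0.5237, -0.2081, 0.0797]
tcp_rot: [-176.6, 0.1, 77.0]
wrist_force: [0.4, -0.2, 0.2]
opening: 0.051
grasp_force: 0.0
```

```bash
python3 - <<'E'
from h import *
a=camera("top")[:,:,::-1];b=camera("side")[:,:,::-1]
a=a[190:310,320:440];b=b[250:400,180:330]
cv2.imwrite("pics/cs2.png",np.hstack([cv2.resize(x,(399,399),interpolation=cv2.INTER_CUBIC) for x in(a,b)]))
E
```

```text
(no output)
```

View pics/cs2.png

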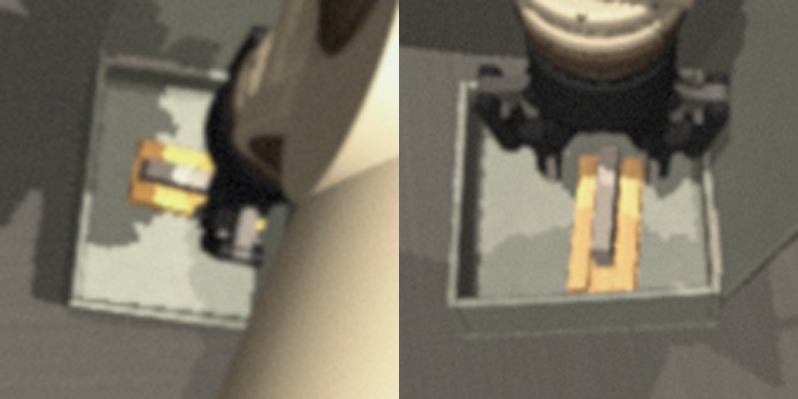

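The fingers straddle the spare symmetrically, at about (548,170) and (655,165) in the side half with the plate at (606,198). I descend the rest of the way and close.

Converted, -5.4 cm is -0.054, -5 cm is -0.05.

Emit:
servo_tool([
  [0, 0, -0.02, 0],
  [0, 0, -0.04, 0],
  [0, 0, -0.05, 0],
  [0, 0, -0.054, 0],
  [0, 0, -0.054, 0],
  [0, 0, -0.054, 0],
])

```text
time: 16.75
ee_pos: [0.524, -0.2084, 0.0264]
tcp_rot: [-176.7, 0.1, 77.0]
wrist_force: [0.9, -0.3, 0.4]
opening: 0.0513
grasp_force: 0.0
```

Emit:
servo_tool([
  [0, 0, 0, 0],
  [0, 0, 0, 0],
  [0, 0, 0, 0],
  [0, 0, 0, 0],
  [0, 0, 0, 0],
  [0, 0, 0, 0],
  [0, 0, 0, 0],
], claw=1, force=50)

```text
time: 17.33
ee_pos: [0.5237, -0.2084, 0.026]
tcp_rot: [-176.7, 0.1, 77.0]
wrist_force: [-0.9, 0.3, 6.6]
opening: 0.0108
grasp_force: 50.0
```

Converted, 13 cm is 0.13, 12 cm is 0.12.

Emit:
servo_tool([
  [0, 0, 0.01, 0],
  [0, 0, 0.025, 0],
  [0, 0, 0.045, 0],
  [0, 0, 0.07, 0],
  [0, 0, 0.095, 0],
  [0, 0, 0.12, 0],
  [0, 0, 0.13, 0],
  [0, 0, 0.13, 0],
])

```text
time: 18.0
ee_pos: [0.5243, -0.2086, 0.1578]
tcp_rot: [-176.9, 0.1, 77.0]
wrist_force: [1.2, -0.7, -2.2]
opening: 0.0108
grasp_force: 49.1
```

```bash
python3 - <<'E'
from h import *
# old plate centre after closing: caliper local (0,-0.040)
y=np.radians(9.2);R=np.array([[np.cos(y),-np.sin(y)],[np.sin(y),np.cos(y)]])
t=np.array([.4995,.208])+R@[0,-.040]; o=get_obs()
print(t,o["ee_pos"],o["tcp_rot"],o["grasp_force"],o["opening"],(t-o["ee_pos"][:2])*100)
E
```

```text
[0.50589525 0.16851455] [ 0.52433519 -0.20857093  0.15784043] [-1.76888400e+02  1.32408929e-01  7.69731013e+01] 49.08583402633667 0.010837817222126702 [-1.8439942  37.70854777]
```

Converted, 37.7 cm is 0.377, -2.5 cm is -0.025, 0.387 rad is 0.0968.

Emit:
servo_tool([
  [0, 0.01, 0, 0],
  [0, 0.03, 0, 0.0075],
  [-0.002, 0.06, 0, 0.015],
  [-0.004, 0.09, 0, 0.025],
  [-0.006, 0.12, 0, 0.035],
  [-0.008, 0.15, 0, 0.045],
  [-0.01, 0.18, 0, 0.055],
  [-0.012, 0.21, 0, 0.065],
  [-0.014, 0.24, 0, 0.075],
  [-0.016, 0.27, 0, 0.085],
  [-0.018, 0.3, 0, 0.0925],
  [-0.018, 0.33, -0.005, 0.0968],
  [-0.018, 0.355, -0.01, 0.0968],
  [-0.018, 0.37, -0.015, 0.0968],
  [-0.018, 0.377, -0.02, 0.0968],
  [-0.018, 0.377, -0.025, 0.0968],
  [-0.018, 0.377, -0.025, 0.0968],
  [-0.018, 0.377, -0.025, 0.0968],
  [-0.018, 0.377, -0.025, 0.0968],
])

```text
time: 19.58
ee_pos: [0.5054, 0.1678, 0.1301]
tcp_rot: [-176.6, 0.1, 99.1]
wrist_force: [1.1, -0.5, -1.0]
opening: 0.0107
grasp_force: 49.0
```

```bash
python3 - <<'E'
from h import *
o=get_obs();print(o["ee_pos"],o["tcp_rot"],o["grasp_force"])
snap("side","fin.png",None,1.4)
E
```

```text
[0.50536262 0.16783472 0.13012185] [-1.76648877e+02  1.09657813e-01  9.90759768e+01] 49.04855489730835
```

View pics/fin.png

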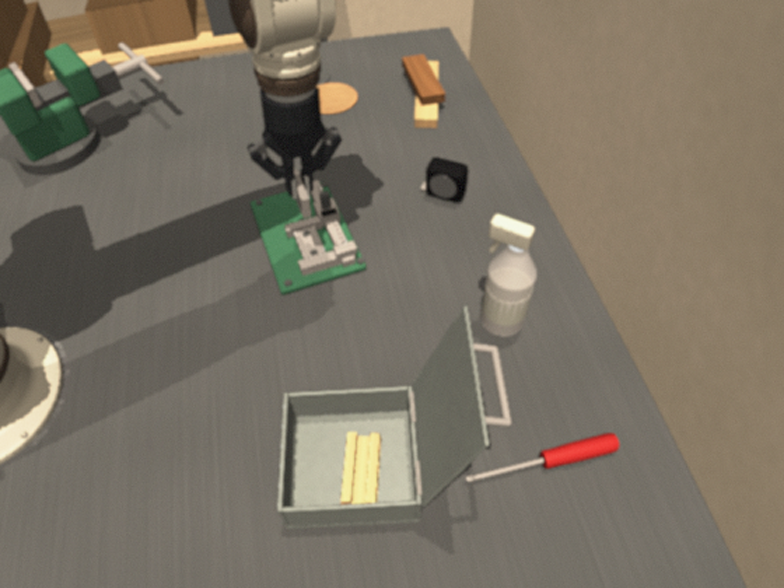

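The picture shows the flap open at about (450,400), the caliper closed on the old plate at about (310,245), and the spare held upright above it at about (310,205). The bottle, tape and screwdriver are where they were, so I'm handing in.

```bash
python3 -c "
from h import *
print(job_done())"
```

```text
the job is handed in; nothing more can be done
None
```

I handed the job in, with no verdict returned. The caliper is closed on the old plate, the flap is fully open, and the gripper holds the spare upright and parallel about 10 cm above the old plate, with the bottle, screwdriver and tape untouched.

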